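# Lock the fit-up carriage with the snap-hook tie link

## Robot

A 6-joint arm with a two-finger parallel gripper is mounted at the origin on the work surface. World frame = base frame: x ahead of the robot, y to its left, z up, the work surface at z = 0. Lengths are in m, angles in rad, forces in N, time in s.
With the tool pointing down it reaches from about 0.325 to 0.775 m from the base axis. Payload 5.5 kg.
Tool frame: the origin (TCP) lies on the centre line of the jaws, within the pads' length; the fingertips stand nose_length ahead of it and the grasp point (between the pads) is the TCP (nose_length is the distance from the TCP to the fingertips, in m); z points along the fingers, y is the line along which they close (so a half turn about z gives the same grasp; the last joint's range is limited). The gripper opens to 88 mm and grips with 3 to 60 N. Pads are 20 mm wide; open, the fingers measure 115 mm over their backs; the gripper's body (75 mm by 178 mm) begins 61 mm behind the grasp point.
Start: joints at [1.205, 0.091, 1.231, -0, 1.82, -0.057], TCP at [0.182, 0.572, 0.242] pointing down, gripper open.
Joint ranges: [-2.87, 2.87], [-0.86, 2.18], [0.17, 2.46], [-1.51, 4.65], [0.06, 2.69], [-2.65, 2.65]. Speed limits (rad/s): [2.57, 2.57, 3.01, 3.14, 3.14, 3.14].

## Interface

Orientations are given as a unit quaternion [x, y, z, w].
In Python, from plant import * gives the robot as it stands. The module is installed in compiled form; this text tells all that it offers.
- The arm moves only by the tool apply_moves, never from a script. Its argument "rows" is a list of rows, each a list of 7 numbers: the turn, a rotation vector about the tool's x, y, z in degrees, then the shift along the tool's x, y, z in mm, then the closure, from 0 (fully open) to 1 (shut). In form: [[wx, wy, wz, dx, dy, dz, grip], ...]. A call has 1 to 5 rows; each row shifts and turns the commanded pose from where the row before left it, along the tool's axes as they then stand; what a row does not reach is not made up. A row lasts 1/12 s, in which the tool goes at most 41.7 mm and 7.16 degrees, less where a joint would pass 70% of its speed; a pose out of reach is approached as far as the arm can. A call with a gripper value outside its range is refused whole. The fingers move at their own pace and stop on an object; "force" is the grip in N (left out, the last holds). Time passes only in rows, so rows that do not move let the fingers close. It gives the time, the measured TCP pose, the force, the opening and the grip force at its end, in the units of the state.
- get_state(): the state, without advancing time (a new reading comes with each control period).
- get_image(name): name is "side" or "top"; returns the picture (480x640x3 uint8, red, green, blue); there is no depth.
- camera_info(name): a dict with "K" (3x3 intrinsics, pixels), "extrinsics" (4x4, takes a point from world to camera coordinates). Camera axes: x right, y down, z forward; pixel columns grow to the right and rows downward; lengths in m; the calibration is good to about 2 mm. A picture is of the moment at which its call begins. camera_info takes no time and is no camera call.
- sign_off(): hands the job in; it is judged then, once.
The state is a dict: "time": time; "qpos": joint angles; "qd": joint speeds; "tau": joint torques, N m; "position": TCP position; "tool_rot": TCP orientation; "contact_force": force on the tool from outside, world axes, zero at the start; "moment": the same for the moment, N m; "gripper_width": finger opening in m; "gripper_force": force on a finger pad.
Only numpy, scipy, OpenCV 4.12 (cv2) and the standard library are available. Lean on these libraries where they do the work, as an engineer would, in place of code of your own. Each camera call takes 0.05 s, during which the arm holds its last target. There are 200 camera calls.

## Task

Crank the handwheel until the carriage's pointer stands on the long line of the scale. Then take the steel tie link off the timber packers, drop its ring over the bed's upright lock pin right down onto the shoulder, and swing the hook end against the carriage's eye until the eye pushes the sprung gate in, passes it and the gate springs shut behind it. Leave the link lying flat, ring on the pin and hooked to the eye, with the pointer still on the long line, and do not disturb the other things on the bench.

Things in the scene. Friction and masses are not known exactly. Their poses are not given: they have to be found in the camera images.
- carriage (a joint): Carriage position along the bed in m: 0 is nearest the lock pin, growing as it moves away from the pin, towards the handwheel. Pointer on the long line at 0.045. Geared to the handwheel, 12 mm per turn, no backlash, stays where left. A blue plate 190 x 120 mm, top 55 mm above the bench, with a flanged pipe stub (72 mm tall, 74 mm across) standing on it 105 mm in +x from the eye leg.
- handwheel (a joint): Handwheel angle in rad, growing clockwise seen from above; carriage = handwheel x 0.012 / (2 pi). Clockwise moves the carriage away from the pin. Friction about 0.06 N m.
- wheel_axis (a point): Centre of the dark steel handwheel (130 mm across, vertical axis) on top of the blue gearbox; the wheel's top face is 4 mm above this point. Axes as the bed: z up, y along the bed from wheel to pin, x away from the robot.
- crank_mid (a point): Middle of the black upright crank grip on the handwheel, 50 mm from the wheel's axis: round, 26 mm across, 62 mm tall (this point is 34 mm above its foot and 28 mm below its top). It spins freely on its own axis.
- pointer (a point): Tip of the steel pointer at the carriage's far edge, over the white scale.
- long_mark (a point): The long black line of the white scale on the bed, at its centre; the other lines are shorter, 10 mm apart. x and y axes as the bed (y runs along the bed from the handwheel end to the pin end).
- pin_base (a point): On the upright lock pin's axis, at the shoulder (44 mm across, 55 mm above the bench) where the ring comes to lie. Pin 18 mm thick, 36 mm tall above the shoulder, top 9 mm tapered. Axes as the bed: x away from the robot, y away from the handwheel. The eye leg lies exactly in the -y direction from here, 150 mm away when the pointer is on the long line.
- eye_leg (a point): In the axis of the upright leg, nearest the pin, of the carriage's eye, 7 mm above the carriage top. The eye is an inverted U of 14 mm round bar, 68 mm tall above the carriage top, its other leg 55 mm farther from the pin.
- tie_link: The loose tie link with the snap hook: flat steel, 14 mm thick, 199 mm long, 76 mm wide at the hook, about 0.3 kg. Origin on the ring's axis, at the underside. Axes: x from the ring towards the hook, y to the gate (mouth) side, z up. At the start it lies flat on two timber packers 35 mm tall, nothing under the shank.
- link_grip (a point): Middle of the link's shank, half-way up: the place to grip it across its 24 mm width. The shank is straight for 25 mm either way of here; middle of mass about 30 mm towards the hook. Axes as tie_link. Ring centre at x = -58 mm, hook_seat at x = +92 mm, both at y = 0.
- link_ring (a point): Centre of the link's ring, half-way up (7 mm over the underside): bore 26 mm, 44 mm outside. Axes as tie_link.
- hook_seat (a point): Point inside the hook, half-way up, where the eye leg's axis belongs, 150 mm from the ring's centre. Axes as tie_link. Inside of the hook: x from -45 to +13 mm from here, closed at y = -14 mm by the spine (an eye leg touches it at y = -7 mm). The mouth, at y = +43 mm, is closed by the gate; hinge end and nose reach to y = +48 mm.
- gate (a joint): Sprung gate in rad, a dark 10 mm round bar along the mouth, hinged at hook_seat x = -45, y = +43 mm, tip at x = +8 mm. 0 shut; swings inward only, to 1.3. Spring 0.08 N m shut, 0.2 at 1 rad (2 to 4 N on the eye). Pushed over the eye (link moving to its +y side) it opens to about 1 rad and snaps to 0 once the eye leg's axis is about at hook_seat's y or nearer the spine.
- v_block: Bystander: dark steel V-block, 100 x 60 x 50 mm. Origin under its centre.
- spirit_level: Bystander: red spirit level standing on edge, 200 mm long, 50 mm tall. Origin under its centre.
- corner_magnet: Bystander: grey L-shaped welding magnet, 70 x 80 x 20 mm. Origin under the middle of one leg.
There are look-alikes about, which are no part of the job. Of the things like the tie_link, leave any that is green; of the rest the smaller one is meant.

How it is judged:
On the way, in this order (a step that is already met when the one before it is completed fails the run):
1. the pointer stands on the long line of the scale, within 2.5 mm (value of joint carriage between 0.0425 and 0.0475 m), for 0.2 s.
2. the link's ring is down over the lock pin, onto the shoulder (horizontal distance between link_ring and pin_base below 0.007 m and z of link_ring in the frame of pin_base between 0.003 and 0.011 m), for 0.1 s.
3. the eye presses the gate in, with the ring on the pin (value of joint gate above 0.3 rad and horizontal distance between link_ring and pin_base below 0.009 m and horizontal distance between eye_leg and hook_seat below 0.055 m).
4. the eye leg is inside the hook and the gate has sprung shut (x of eye_leg in the frame of hook_seat between -0.04 and 0.01 m and y of eye_leg in the frame of hook_seat between -0.012 and 0.034 m and value of joint gate below 0.08 rad), for 0.2 s.
At the end, for the whole second after the job is handed in: Pointer within 2.5 mm of the long line; ring over the pin and lying on the shoulder (within 4 mm of height); eye leg inside the hook with the gate shut (under 0.08 rad); link flat within 0.08 rad, at rest and released (all of step 1 and all of step 2 and all of step 4 and angle between link_grip's own z axis and vertical below 0.08 rad and linear speed of tie_link below 0.02 m/s); the robot touches nothing.
It fails at once if the V-block is shifted by more than 30 mm (distance of v_block from where it was at the start of the episode above 0.03 m).
It fails at once if the spirit level is shifted by more than 30 mm (distance of spirit_level from where it was at the start of the episode above 0.03 m).
It fails at once if the corner magnet is shifted by more than 30 mm (distance of corner_magnet from where it was at the start of the episode above 0.03 m).
It also fails if it takes over 72 s, if anything falls off the work surface, if the arm or the gripper's body presses on something with over 40 N, if the wrist force passes 120 N, or if a joint passes its speed limit or range.

## Working session

There is one attempt and no reset: what is moved stays moved. The work goes in short steps, Python scripts to look and compute and a tool call to move; the robot and the scene stay as the last step left them, time stands still between calls to the robot, and variables do not carry over. Pictures are saved under pics/ and viewed, at most 10 in all, crops included, and the job is handed in when it is done.

Besides the shell and the picture viewer there is one more tool, called after "Request:" as name([rows], argument=value, ...), one row to a line, values as JSON. apply_moves: Moves the arm, as the interface text tells. Its arguments: {"type":"object","properties":{"rows":{"type":"array","items":{"type":"array","items":{"type":"number"}}},"force":{"type":"number"}},"required":["rows"]}

```bash
mkdir -p pics
python3 - <<'E'
from plant import *
import cv2
s=get_state()
for k in ("time","position","tool_rot","gripper_width","contact_force"): print(k,s[k])
for n in("top","side"):
    cv2.imwrite(f"pics/{n}0.png",get_image(n)[:,:,::-1]); c=camera_info(n); print(n,c["K"],c["extrinsics"])
E
```

```text
time 0.0
position [0.1822521  0.5713797  0.24050499]
tool_rot [ 1.53776831e-01  9.88105127e-01 -9.48488530e-04 -2.12283503e-04]
gripper_width 0.08795578989666258
contact_force [-0.14465954  0.51990585 -0.21199729]
top [[483.34892943   0.         314.17305462]
 [  0.         483.34892943 244.89781531]
 [  0.           0.           1.        ]] [[ 1.52557953e-02 -9.99883552e-01  3.77456000e-04  8.15761314e-02]
 [-9.93119191e-01 -1.51964220e-02 -1.16117789e-01  4.35158553e-01]
 [ 1.16110003e-01  1.39661041e-03 -9.93235378e-01  1.19964034e+00]
 [ 0.00000000e+00  0.00000000e+00  0.00000000e+00  1.00000000e+00]]
side [[554.568944     0.         312.14676977]
 [  0.         554.568944   241.19758154]
 [  0.           0.           1.        ]] [[ 0.19529244 -0.98043682  0.0245865  -0.00179984]
 [-0.5558984  -0.13131257 -0.820813    0.3408626 ]
 [ 0.8079838   0.14663098 -0.57066762  1.41731902]
 [ 0.          0.          0.          1.        ]]
```

View pics/top0.png

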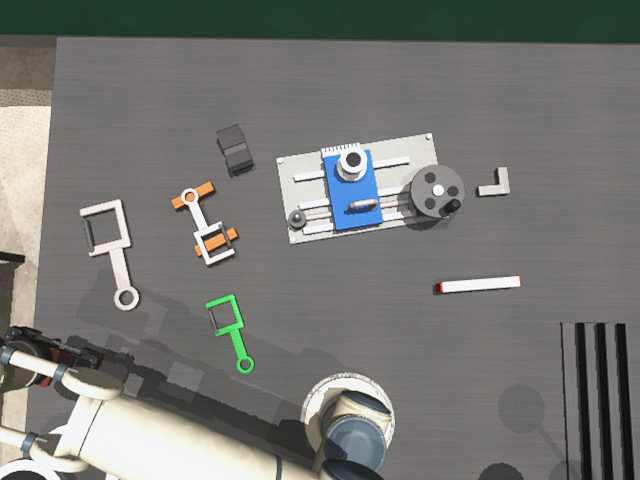

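View pics/side0.png

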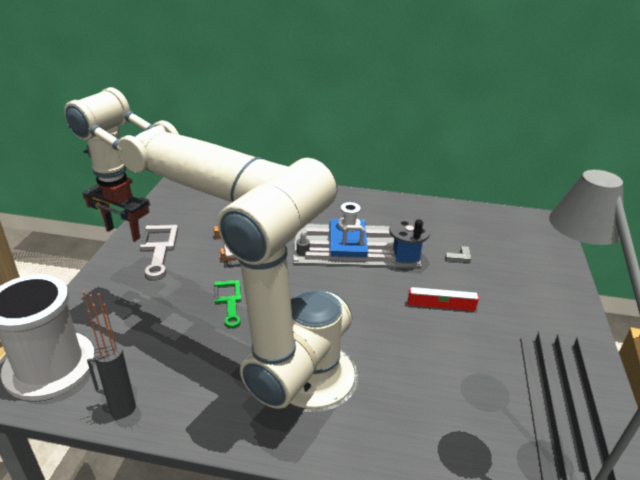

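The target link is the white one on the orange packers: ring near (190,197), hook near (214,245). The bed shows the pin at (297,217), the eye at (363,205), the wheel at (438,190) and the crank at (452,206). I'll zoom in on these.

Run:
```python
import cv2,numpy as np
i=cv2.imread("pics/top0.png")
a=cv2.resize(i[130:250,270:470],None,fx=4,fy=4,interpolation=cv2.INTER_CUBIC)
cv2.imwrite("pics/cb.png",a)
b=cv2.resize(i[175:275,160:250],None,fx=6,fy=6,interpolation=cv2.INTER_CUBIC)
cv2.imwrite("pics/cl.png",b)
```

```text
(no output)
```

View pics/cb.png

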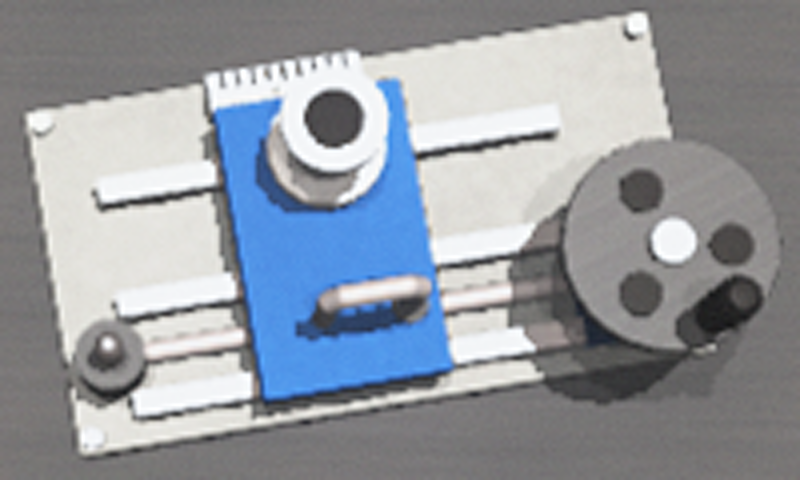

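View pics/cl.png

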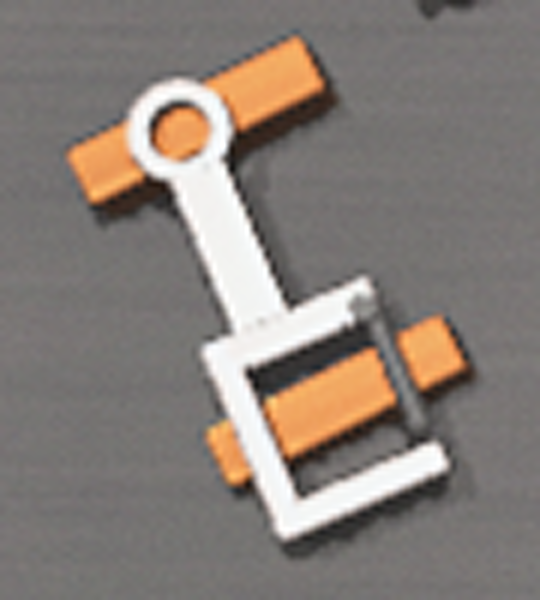

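The link's gate is on its right side in the picture, so its +y is roughly world −y. In the bed crop the pin top is at (105,345), the shoulder at (108,362), the eye-leg foot near (325,318), the wheel hub at (673,241) and the crank top at (742,293). I'll enlarge the side view so I can triangulate.

```bash
python3 - <<'E'
import cv2
i=cv2.imread("pics/side0.png")
cv2.imwrite("pics/cs.png",cv2.resize(i[195:275,285:445],None,fx=5,fy=5,interpolation=cv2.INTER_CUBIC))
E
cat > h.py <<'E'
import numpy as np
from plant import camera_info
C={n:camera_info(n) for n in("top","side")}
def onz(n,u,v,z):
    c=C[n];E=np.array(c["extrinsics"]);R,t=E[:3,:3],E[:3,3]
    o=-R.T@t; d=R.T@np.linalg.inv(c["K"])@[u,v,1]
    return o+d*(z-o[2])/d[2]
def proj(n,p):
    c=C[n];E=np.array(c["extrinsics"]);q=np.array(c["K"])@(E[:3,:3]@np.array(p)+E[:3,3]);return q[:2]/q[2]
def tri(a,b):
    # a top px, b side px
    from scipy.optimize import least_squares
    return least_squares(lambda p:np.r_[proj("top",p)-a,proj("side",p)-b],[.5,0,.05]).x
E
python3 - <<'E'
from h import *
np.set_printoptions(precision=4,suppress=True)
c=lambda x,y:(270+(x-1.5)/4,130+(y-1.5)/4)
l=lambda x,y:(160+(x-2.5)/6,175+(y-2.5)/6)
P={}
for k,p,z in[("pintop",c(105,345),.089),("shoulder",c(108,360),.055),("boltTL",c(41,124),.02),("boltTR",c(636,27),.02),("boltBL",c(92,437),.02),
 ("eyefoot",c(322,322),.055),("plTL",c(215,110),.055),("plBL",c(265,398),.055),("plBR",c(452,370),.055),("plTR",c(398,80),.055),
 ("hub",c(673,241),.12),("crtop",c(742,293),.18),
 ("ring",l(180,130),.049),("ringbore",l(182,130),.042),("spineT",l(205,352),.049),("spineB",l(284,540),.049),("noseR",l(448,462),.049),("hingeTR",l(370,280),.049)]:
    P[k]=onz("top",*p,z);print(k,np.round(p,1),P[k])
print(np.linalg.norm(P["plTL"]-P["plBL"]),np.linalg.norm(P["plBR"]-P["plBL"]))
E
```

```text
pintop [295.9 215.9] [0.4964 0.1335 0.089 ]
shoulder [296.6 219.6] [0.493  0.1328 0.055 ]
boltTL [279.9 160.6] [0.6536 0.1807 0.02  ]
boltTR [428.6 136.4] [ 0.7247 -0.2066  0.02  ]
boltBL [292.6 238.9] [0.4491 0.1434 0.02  ]
eyefoot [350.1 210.1] [ 0.5191 -0.0001  0.055 ]
plTL [323.4 157.1] [0.654  0.0683 0.055 ]
plBL [335.9 229.1] [0.4706 0.0349 0.055 ]
plBR [382.6 222.1] [ 0.49   -0.0811  0.055 ]
plTR [369.1 149.6] [ 0.6753 -0.0472  0.055 ]
hub [437.9 189.9] [ 0.5585 -0.2029  0.12  ]
crtop [455.1 202.9] [ 0.5152 -0.2256  0.18  ]
ring [189.6 196.2] [0.5494 0.4033 0.049 ]
ringbore [189.9 196.2] [0.551  0.4043 0.042 ]
spineT [193.8 233.2] [0.4557 0.3887 0.049 ]
spineB [206.9 264.6] [0.378  0.3527 0.049 ]
noseR [234.2 251.6] [0.4114 0.2862 0.049 ]
hingeTR [221.2 221.2] [0.487  0.3213 0.049 ]
0.18635799819010002 0.11765570400096521
```

View pics/cs.png

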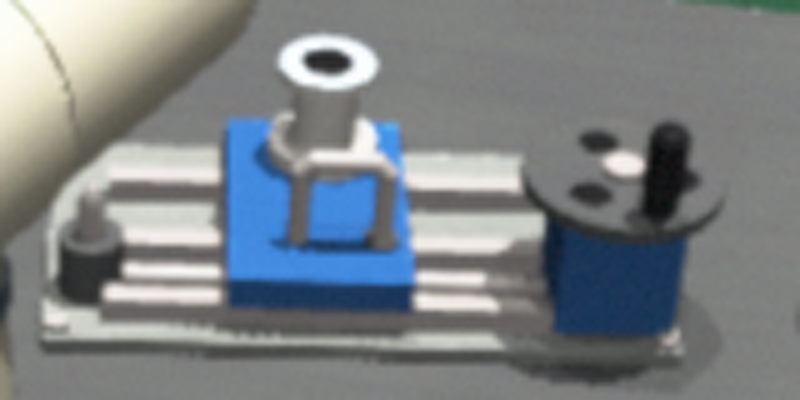

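Run:
```python
from h import *
from scipy.optimize import least_squares
np.set_printoptions(precision=4,suppress=True)
c=lambda x,y:np.array((270+(x-1.5)/4,130+(y-1.5)/4))
s=lambda x,y:np.array((285+(x-2)/5,195+(y-2)/5))
for k,a,b in[("hub",c(673,241),s(624,165)),("crtop",c(742,293),s(671,128)),("pintop",c(105,342),s(93,187)),("eyecorner",c(325,297),s(300,165))]:
    p=tri(a,b);print(k,p,proj("top",p)-a,proj("side",p)-b)
L=[(0,0,.5494,.4033),(91,-28,.4557,.3887),(177,-28,.378,.3527),(177,48,.4114,.2862),(91,48,.487,.3213)]
f=lambda q:np.ravel([(q[0]+np.cos(q[2])*x/1e3-np.sin(q[2])*y/1e3-X,q[1]+np.sin(q[2])*x/1e3+np.cos(q[2])*y/1e3-Y) for x,y,X,Y in L])
r=least_squares(f,[.55,.4,3.5]);print(r.x,np.degrees(r.x[2]),r.fun*1e3)
q=r.x;print("grip",q[:2]+.058*np.array([np.cos(q[2]),np.sin(q[2])]))
import plant;print([n for n in dir(plant) if not n.startswith("_")], plant.get_state())
```

```text
hub [ 0.558  -0.2029  0.1224] [ 0.241 -0.044] [-0.3308  0.0664]
crtop [ 0.5152 -0.2262  0.1804] [ 0.3351 -0.0612] [-0.467   0.1044]
pintop [0.4978 0.1318 0.0932] [ 0.6237 -0.115 ] [-0.8472 -0.018 ]
eyecorner [0.5231 0.0014 0.1136] [ 0.4692 -0.0862] [-0.6434  0.0419]
[0.5498 0.4035 3.5832] 205.3000291016813 [ 0.3988  0.1855 -0.1388  1.2102 -0.1898  0.4574 -1.1106 -1.7529  1.0405
 -0.1001]
grip [0.4974 0.3787]
['PlanningError', 'camera_info', 'get_image', 'get_state', 'nose_length', 'sign_off'] {'time': 0.1, 'qpos': array([ 1.2053,  0.0918,  1.2317,  0.    ,  1.8198, -0.0567]), 'qd': array([-0.0003, -0.0011, -0.0026,  0.0001, -0.0002, -0.0005]), 'tau': array([  0.004 , -44.7855, -40.7569,   0.07  ,   0.0284,  -0.0001]), 'position': array([0.1823, 0.5714, 0.2406]), 'tool_rot': array([ 0.1538,  0.9881, -0.0009, -0.0002]), 'contact_force': array([-0.0566,  0.415 ,  1.1819]), 'moment': array([-0.006 , -0.0099, -0.0025]), 'gripper_force': 0.0, 'gripper_width': 0.08749743903492326}
```

```bash
cat >> h.py <<'E'
from scipy.spatial.transform import Rotation as Ro
def plan(way,grip,state=None,start=None):
    """way: list of (x,y,z,yaw_of_tool_y_deg) row targets; prints rounded rows, tool kept vertical"""
    from plant import get_state
    s=get_state()
    p=np.array(s["position"]);R=Ro.from_quat(s["tool_rot"]) 
    if start: p,R=start
    rows=[]
    for x,y,z,w in way:
        w=np.radians(w);T=Ro.from_matrix(np.array([[np.sin(w),np.cos(w),0],[-np.cos(w),np.sin(w),0],[0,0,-1]]).T.reshape(3,3).T if 0 else np.column_stack([[-np.sin(w)*-1,-np.cos(w),0],[np.cos(w),np.sin(w),0],[0,0,-1]]))
        rv=np.round(np.degrees((R.inv()*T).as_rotvec()),1)
        d=np.round(R.inv().apply(np.array([x,y,z])-p)*1e3)
        rows.append([*rv,*d,grip]); p=p+R.apply(d/1e3); R=R*Ro.from_rotvec(np.radians(rv))
    for i in range(0,len(rows),5): print([[float(v) if v%1 else int(v) for v in r] for r in rows[i:i+5]])
    print("end",p,yaw(R)); return p,R
def yaw(R): y=R.as_matrix()[:,1]; return np.degrees(np.arctan2(y[1],y[0]))
def lin(a,b,n): return [tuple(np.array(a)+(np.array(b)-a)*(i+1)/n) for i in range(n)]
E
python3 - <<'E'
from h import *
import plant; s=plant.get_state(); print(plant.nose_length,yaw(Ro.from_quat(s["tool_rot"])))
a=[*s["position"],yaw(Ro.from_quat(s["tool_rot"]))]
plan(lin(a,[.515,-.226,.24,-17.7],25),0)
E
```

```text
0.019 72.30810789078373Traceback (most recent call last):
  File "<stdin>", line 4, in <module>
  File "h.py", line 23, in plan
    w=np.radians(w);T=Ro.from_matrix(np.array([[np.sin(w),np.cos(w),0],[-np.cos(w),np.sin(w),0],[0,0,-1]]).T.reshape(3,3).T if 0 else np.column_stack([[-np.sin(w)*-1,-np.cos(w),0],[np.cos(w),np.sin(w),0],[0,0,-1]]))
                      ~~~~~~~~~~~~~~^^^^^^^^^^^^^^^^^^^^^^^^^^^^^^^^^^^^^^^^^^^^^^^^^^^^^^^^^^^^^^^^^^^^^^^^^^^^^^^^^^^^^^^^^^^^^^^^^^^^^^^^^^^^^^^^^^^^^^^^^^^^^^^^^^^^^^^^^^^^^^^^^^^^^^^^^^^^^^^^^^^^^^^^^^^^^^^^^^^
  File "scipy/spatial/transform/_rotation.pyx", line 1143, in scipy.spatial.transform._rotation.Rotation.from_matrix
ValueError: Non-positive determinant (left-handed or null coordinate frame) in rotation matrix 0: [[ 0.93174057  0.36312466  0.        ]
 [-0.36312466  0.93174057  0.        ]
 [ 0.          0.         -1.        ]].
```

```bash
python3 - <<'E'
import re
t=open("h.py").read().split("\n")
t=[("        w=np.radians(w);T=Ro.from_matrix(np.column_stack([[-np.sin(w),np.cos(w),0],[np.cos(w),np.sin(w),0],[0,0,-1]]))" if "T=Ro.from_matrix" in l else l) for l in t]
open("h.py","w").write("\n".join(t))
E
python3 - <<'E'
from h import *
import plant; s=plant.get_state()
a=[*s["position"],yaw(Ro.from_quat(s["tool_rot"]))]
plan(lin(a,[.515,-.226,.24,-17.7],25),0)
E
```

```text
[[-0.1, 0, 3.6, -22, -26, 0, 0], [0, 0, 3.6, -24, -25, 0, 0], [0, 0, 3.6, -26, -24, 0, 0], [0, 0, 3.6, -27, -21, 0, 0], [0, 0, 3.6, -28, -20, 0, 0]]
[[0, 0, 3.6, -29, -18, 0, 0], [0, 0, 3.6, -31, -17, 0, 0], [0, 0, 3.6, -31, -14, 0, 0], [0, 0, 3.6, -33, -12, 0, 0], [0, 0, 3.6, -33, -10, 0, 0]]
[[0, 0, 3.6, -33, -9, 0, 0], [0, 0, 3.6, -34, -6, 0, 0], [0, 0, 3.6, -35, -3, 0, 0], [0, 0, 3.6, -34, -2, 0, 0], [0, 0, 3.6, -35, 0, 0, 0]]
[[0, 0, 3.6, -34, 3, 0, 0], [0, 0, 3.6, -34, 5, 0, 0], [0, 0, 3.6, -34, 7, 0, 0], [0, 0, 3.6, -34, 9, 1, 0], [0, 0, 3.6, -32, 11, 0, 0]]
[[0, 0, 3.6, -32, 13, 0, 0], [0, 0, 3.6, -32, 15, 0, 0], [0, 0, 3.6, -30, 17, 0, 0], [0, 0, 3.6, -29, 19, 0, 0], [0, 0, 3.6, -27, 21, 0, 0]]
end [ 0.5155017  -0.22588392  0.23964681] -17.691901537379916
```

Request:
apply_moves([
  [0, 0, 3.6, -22, -26, 0, 0],
  [0, 0, 3.6, -24, -25, 0, 0],
  [0, 0, 3.6, -26, -24, 0, 0],
  [0, 0, 3.6, -27, -21, 0, 0],
  [0, 0, 3.6, -28, -20, 0, 0],
])

```text
time: 0.52
position: [0.2492, 0.4107, 0.241]
tool_rot: [0.308, 0.951, -0.0, -0.0]
contact_force: [1.0, 0.7, 0.4]
gripper_width: 0.0877
gripper_force: 0.0
```

Request:
apply_moves([
  [0, 0, 3.6, -29, -18, 0, 0],
  [0, 0, 3.6, -31, -17, 0, 0],
  [0, 0, 3.6, -31, -14, 0, 0],
  [0, 0, 3.6, -33, -12, 0, 0],
  [0, 0, 3.6, -33, -10, 0, 0],
])

```text
time: 0.93
position: [0.3161, 0.2511, 0.2413]
tool_rot: [0.453, 0.892, -0.0, -0.0]
contact_force: [0.5, 0.4, 0.7]
gripper_width: 0.0874
gripper_force: 0.0
```

Request:
apply_moves([
  [0, 0, 3.6, -33, -9, 0, 0],
  [0, 0, 3.6, -34, -6, 0, 0],
  [0, 0, 3.6, -35, -3, 0, 0],
  [0, 0, 3.6, -34, -2, 0, 0],
  [0, 0, 3.6, -35, 0, 0, 0],
])

```text
time: 1.35
position: [0.382, 0.0912, 0.2414]
tool_rot: [0.587, 0.81, 0.0, -0.0]
contact_force: [1.1, -0.2, 0.0]
gripper_width: 0.0878
gripper_force: 0.0
```

Request:
apply_moves([
  [0, 0, 3.6, -34, 3, 0, 0],
  [0, 0, 3.6, -34, 5, 0, 0],
  [0, 0, 3.6, -34, 7, 0, 0],
  [0, 0, 3.6, -34, 9, 0, 0],
  [0, 0, 3.6, -32, 11, 0, 0],
])

```text
time: 1.77
position: [0.449, -0.0678, 0.2413]
tool_rot: [0.706, 0.708, -0.0, -0.0]
contact_force: [0.2, 0.1, 0.1]
gripper_width: 0.0878
gripper_force: 0.0
```

Request:
apply_moves([
  [0, 0, 3.6, -32, 13, 0, 0],
  [0, 0, 3.6, -32, 15, 0, 0],
  [0, 0, 3.6, -30, 17, 0, 0],
  [0, 0, 3.6, -29, 19, 0, 0],
  [0, 0, 3.6, -27, 21, 0, 0],
])

```text
time: 2.18
position: [0.5157, -0.2275, 0.241]
tool_rot: [0.808, 0.589, -0.0, -0.0]
contact_force: [1.4, 1.1, 0.9]
gripper_width: 0.0879
gripper_force: 0.0
```

Run:
```python
from h import *
import plant; s=plant.get_state()
print(s["time"],s["position"],s["qpos"])
a=[*s["position"],yaw(Ro.from_quat(s["tool_rot"]))];print(a[3])
plan(lin(a,[.515,-.226,.153,-17.7],4),0)
```

```text
2.1833 [ 0.51574001 -0.22746824  0.24100616] [-4.75750162e-01 -6.37983730e-03  1.33200597e+00  1.23912621e-05
  1.81685277e+00 -1.63409087e-01]
-17.895648836552336
[[0, 0, 0, 0, 0, 22, 0], [0, 0, -0.1, 1, -1, 22, 0], [0, 0, 0, 0, 0, 22, 0], [0, 0, -0.1, 0, 0, 22, 0]]
end [ 0.51502683 -0.22617268  0.15300722] -17.695648762959433
```

Request:
apply_moves([
  [0, 0, 0, 0, 0, 22, 0],
  [0, 0, 0, 1, -1, 22, 0],
  [0, 0, 0, 0, 0, 22, 0],
  [0, 0, 0, 0, 0, 22, 0],
  [0, 0, 0, 0, 0, 0, 0.6],
], force=20)

```text
time: 2.6
position: [0.5127, -0.2235, 0.1475]
tool_rot: [0.807, 0.59, -0.002, -0.004]
contact_force: [0.3, 0.5, -0.5]
gripper_width: 0.0838
gripper_force: 0.0
```

Request:
apply_moves([
  [0, 0, 0, 0, 0, 0, 0.9],
  [0, 0, 0, 0, 0, 0, 0.9],
  [0, 0, 0, 0, 0, 0, 0.9],
  [0, 0, 0, 0, 0, 0, 0.9],
  [0, 0, 0, 0, 0, 0, 0.9],
])

```text
time: 3.02
position: [0.5155, -0.2246, 0.1552]
tool_rot: [0.807, 0.59, 0.001, 0.001]
contact_force: [0.4, -0.1, -1.1]
gripper_width: 0.0513
gripper_force: 0.0
```

Run:
```python
from h import *
import plant; s=plant.get_state()
print(s["position"],s["contact_force"],s["gripper_width"])
h=np.array([.558,-.203]);v=s["position"][:2]-h
print(np.linalg.norm(v),np.degrees(np.arctan2(v[1],v[0])))
a0=np.degrees(np.arctan2(v[1],v[0]))
c=h; st=24
r=.05
way=[(c[0]+r*np.cos(np.radians(a0-st*i)),c[1]+r*np.sin(np.radians(a0-st*i)),s["position"][2],-17.7) for i in range(1,17)]
plan(way,.9)
```

```text
[ 0.51546099 -0.22461793  0.15519387] [ 0.39992936 -0.11791741 -1.12409262] 0.05128829010682766
0.047716896383617875 -153.06074121200817
[[0.1, 0, 0, 16, -13, 0, 0.9], [0, 0, 0, 20, -3, 0, 0.9], [0, 0, 0, 21, 6, 0, 0.9], [0, 0, 0, 16, 13, 0, 0.9], [0, 0, 0, 9, 18, 0, 0.9]]
[[0, 0, 0, 1, 21, 0, 0.9], [0, 0, 0, -8, 19, 0, 0.9], [0, 0, 0, -15, 15, 0, 0.9], [0, 0, 0, -19, 7, 0, 0.9], [0, 0, 0, -21, -1, 0, 0.9]]
[[0, 0, 0, -18, -9, 0, 0.9], [0, 0, 0, -13, -17, 0, 0.9], [0, 0, 0, -5, -20, 0, 0.9], [0, 0, 0, 3, -20, 0, 0.9], [0, 0, 0, 11, -18, 0, 0.9]]
[[0, 0, 0, 18, -11, 0, 0.9]]
end [ 0.50793697 -0.2054245   0.1551562 ] -17.688106096368386
```

Request:
apply_moves([
  [0, 0, 0, 0, 0, 0, 0.9],
  [0, 0, 0, 0, 0, 0, 0.9],
  [0, 0, 0, 0, 0, 0, 0.9],
  [0, 0, 0, 0, 0, 0, 0.9],
  [0, 0, 0, 0, 0, 0, 0.9],
])

```text
time: 3.43
position: [0.5152, -0.2243, 0.1538]
tool_rot: [0.807, 0.59, 0.0, 0.0]
contact_force: [2.3, 0.1, 0.7]
gripper_width: 0.0254
gripper_force: 20.0
```

Run:
```python
from h import *
import plant; s=plant.get_state()
print(s["position"],s["contact_force"],s["gripper_width"],s["gripper_force"])
```

```text
[ 0.51520462 -0.22431196  0.15375786] [2.28715702 0.12193119 0.70127288] 0.025419276461496953 20.000031203526305
```

Request:
apply_moves([
  [0, 0, 0, 15, -13, 0, 0.9],
  [0, 0, 0, 20, -4, 0, 0.9],
  [0, 0, 0, 20, 5, 0, 0.9],
  [0, 0, 0, 0, 0, 0, 0.9],
])

```text
time: 3.77
position: [0.5226, -0.1669, 0.1539]
tool_rot: [0.807, 0.591, 0.002, 0.002]
contact_force: [4.7, -3.5, -0.8]
gripper_width: 0.0261
gripper_force: 20.0
```

Run:
```python
from h import *
import plant,cv2; s=plant.get_state()
print(s["position"],s["contact_force"],s["gripper_width"],s["gripper_force"])
h=np.array([.558,-.203]);v=s["position"][:2]-h
print(np.linalg.norm(v),np.degrees(np.arctan2(v[1],v[0])))
i=get=plant.get_image("top")[:,:,::-1]
cv2.imwrite("pics/top1.png",i)
cv2.imwrite("pics/c1.png",cv2.resize(i[130:250,270:470],None,fx=4,fy=4,interpolation=cv2.INTER_CUBIC))
```

```text
[ 0.52258927 -0.16689804  0.15389011] [ 4.73674756 -3.54882657 -0.80705219] 0.026093664168503092 20.0001976341008
0.050569467480042464 134.4462099413478
```

View pics/c1.png

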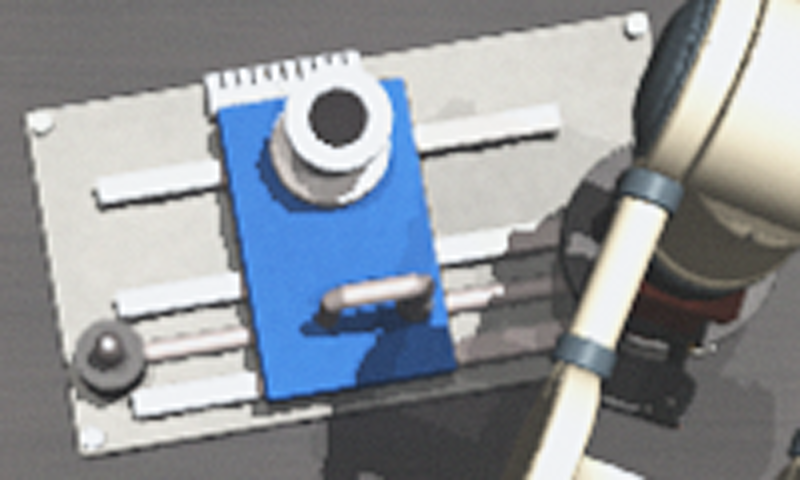

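The crank turns with low forces, and the carriage moved right by the expected amount. Next I'll make one full turn.

Run:
```python
from h import *
h=np.array([.558,-.203]);a0=134.4;st=24;r=.05
plan([(h[0]+r*np.cos(np.radians(a0-st*i)),h[1]+r*np.sin(np.radians(a0-st*i)),.154,-17.7) for i in range(1,16)],.9)
```

```text
[[0.2, 0, 0.1, 17, 14, 0, 0.9], [0, 0, 0, 9, 19, 0, 0.9], [0, 0, 0, 1, 21, 0, 0.9], [0, 0, 0, -8, 19, 0, 0.9], [0, 0, 0, -15, 15, 0, 0.9]]
[[0, 0, 0, -20, 7, 0, 0.9], [0, 0, 0, -20, -2, 0, 0.9], [0, 0, 0, -19, -9, 0, 0.9], [0, 0, 0, -13, -17, 0, 0.9], [0, 0, 0, -5, -20, 0, 0.9]]
[[0, 0, 0, 4, -20, 0, 0.9], [0, 0, 0, 12, -18, 0, 0.9], [0, 0, 0, 17, -11, 0, 0.9], [0, 0, 0, 21, -3, 0, 0.9], [0, 0, 0, 20, 6, 0, 0.9]]
end [ 0.52307716 -0.16708958  0.15394852] -17.69330052788234
```

Request:
apply_moves([
  [0, 0, 0, 17, 14, 0, 0.9],
  [0, 0, 0, 9, 19, 0, 0.9],
  [0, 0, 0, 1, 21, 0, 0.9],
  [0, 0, 0, -8, 19, 0, 0.9],
  [0, 0, 0, -15, 15, 0, 0.9],
])

```text
time: 4.23
position: [0.6079, -0.1881, 0.1539]
tool_rot: [0.806, 0.592, 0.002, -0.001]
contact_force: [-5.1, 2.8, 5.0]
gripper_width: 0.0258
gripper_force: 20.0
```

Request:
apply_moves([
  [0, 0, 0, -20, 7, 0, 0.9],
  [0, 0, 0, -20, -2, 0, 0.9],
  [0, 0, 0, -19, -9, 0, 0.9],
  [0, 0, 0, -13, -17, 0, 0.9],
  [0, 0, 0, -5, -20, 0, 0.9],
])

```text
time: 4.65
position: [0.5436, -0.2494, 0.1538]
tool_rot: [0.807, 0.591, 0.003, -0.002]
contact_force: [10.2, 23.6, 3.4]
gripper_width: 0.0258
gripper_force: 20.0
```

Request:
apply_moves([
  [0, 0, 0, 4, -20, 0, 0.9],
  [0, 0, 0, 12, -18, 0, 0.9],
  [0, 0, 0, 17, -11, 0, 0.9],
  [0, 0, 0, 21, -3, 0, 0.9],
  [0, 0, 0, 20, 6, 0, 0.9],
])

```text
time: 5.07
position: [0.5219, -0.1681, 0.1541]
tool_rot: [0.808, 0.589, 0.0, 0.002]
contact_force: [8.4, -12.2, -5.1]
gripper_width: 0.0258
gripper_force: 20.0
```

Run:
```python
from h import *
import plant,cv2; s=plant.get_state()
print(s["time"],s["position"],s["contact_force"],s["gripper_width"],s["gripper_force"])
h=np.array([.558,-.203]);v=s["position"][:2]-h
print(np.linalg.norm(v),np.degrees(np.arctan2(v[1],v[0])))
i=plant.get_image("top")[:,:,::-1];j=cv2.imread("pics/top0.png")
k=plant.get_image("side")[:,:,::-1];cv2.imwrite("pics/side2.png",k)
cv2.imwrite("pics/top2.png",i)
a=cv2.resize(i[138:228,285:395],None,fx=5,fy=5,interpolation=cv2.INTER_CUBIC)
b=cv2.resize(i[138:178,315:375],(550,367),interpolation=cv2.INTER_CUBIC)
o=np.vstack([a[:230],b])
cv2.imwrite("pics/c2.png",o)
```

```text
5.0667 [ 0.52191535 -0.16812676  0.15413852] [  8.35885201 -12.19205503  -5.09206673] 0.025819934246327687 19.999481238046428
0.050182114261834186 135.97807087619645
```

View pics/c2.png

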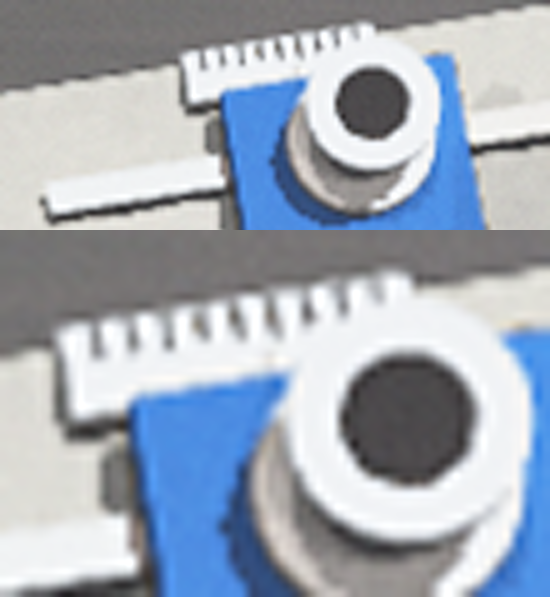

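The pointer is hidden behind the stub, at about (410,420) in the lower crop. The longest visible tick is the fifth, near (247,320). I'll get the carriage position from geometry instead: the stub's centre is level with the eye leg, so I measure it along the bed from the pin.

Run:
```python
from h import *
import cv2
np.set_printoptions(precision=4,suppress=True)
s=lambda x,y:np.array((285+(x-2)/5,195+(y-2)/5))
t5=lambda x,y:np.array((285+(x-2)/5,138+(y-2)/5))
# bed direction from plate edge lines & rails: fit blue mask minAreaRect in rectified plane z=.055
def rect(img):
    hsv=cv2.cvtColor(img,cv2.COLOR_BGR2HSV);m=cv2.inRange(hsv,(100,120,60),(125,255,255))
    n,l,st,_=cv2.connectedComponentsWithStats(m);k=1+np.argmax(st[1:,4]);return l==k
for f in("top0","top1","top2"):
    img=cv2.imread(f"pics/{f}.png");m=rect(img)
    # left edge of plate: for rows compute leftmost blue px
    ys=np.arange(172,226);xs=np.array([np.where(m[y])[0].min() for y in ys])-.5
    P=np.array([onz("top",x,y,.055)[:2] for x,y in zip(xs,ys)])
    k=np.polyfit(P[:,0],P[:,1],1);r=P[:,1]-np.polyval(k,P[:,0]);g=abs(r)<.003;k=np.polyfit(P[g,0],P[g,1],1)
    th=np.arctan(k[0]);
    # dark hole / stub flange centre
    g=cv2.cvtColor(img,cv2.COLOR_BGR2GRAY)
    w=(g[140:190,335:375]<90)&(img[140:190,335:375].max(2)<90)
    n,l,st,c=cv2.connectedComponentsWithStats(w.astype(np.uint8))
    j=1+np.argmax(st[1:,4]);hole=c[j]+[335,140]
    yb=np.array([-np.sin(th),np.cos(th)])
    S=onz("top",*hole,.127)[:2]
    d=(P[g2:=0]-0)
    e=np.array([0,k[1]])@yb
    print(f,"ang",np.degrees(th),"hole",hole,st[j,4],"S",S)
    yb=np.array([-np.sin(np.radians(10.4)),np.cos(np.radians(10.4))])
    for nm,p,z in(("pintop",(295.9,215.6),.091),("shoulder",(296.8,219.6),.055)):
        Q=onz("top",*p,z)[:2];print("  ",nm,"pin-stub along bed",(Q-S)@yb,"pin-plate edge",(Q-np.array([.5,k[0]*.5+k[1]]))@yb)
# ticks
for z in(.02,.055):
  for u in(97,135,173,210,247,290,330): print(z,np.round(onz("top",315+u/9.17,138+(325-230-(u-97)*.12)/9.17,z)@[*yb,0]-np.array([.495,.133])@yb,4),end=" ")
```

```text
top0 ang 10.418845785585084 hole [352.9521 159.1507] 146 S [ 0.6281 -0.0008]
   pintop pin-stub along bed 0.1556149344017057 pin-plate edge 0.09022402918454318
   shoulder pin-stub along bed 0.15531543924247684 pin-plate edge 0.08992453402531432
top1 ang 10.4719987826245 hole [353.9722 159.0694] 144 S [ 0.6284 -0.0032]
   pintop pin-stub along bed 0.15803602754178422 pin-plate edge 0.09255271522142576
   shoulder pin-stub along bed 0.15773653238255536 pin-plate edge 0.0922532200621969
top2 ang 10.429118547837003 hole [358.9178 158.1644] 146 S [ 0.6307 -0.0149]
   pintop pin-stub along bed 0.1699940894052239 pin-plate edge 0.10448228117325555
   shoulder pin-stub along bed 0.16969459424599503 pin-plate edge 0.10418278601402668
0.02 -0.1044 0.02 -0.1152 0.02 -0.1261 0.02 -0.1367 0.02 -0.1473 0.02 -0.1596 0.02 -0.1711 0.055 -0.1016 0.055 -0.1122 0.055 -0.1228 0.055 -0.1331 0.055 -0.1434 0.055 -0.1553 0.055 -0.1665
```

Run:
```python
from h import *
import cv2
th=np.radians(10.43);xb=np.array([np.cos(th),np.sin(th),0]);yb=np.array([-np.sin(th),np.cos(th),0]);Z=np.array([0,0,1.])
pin=np.array([.4955,.1332,0])
def ov(name,pic,x0,y0,x1,y1,f,d,dx=0):
    i=cv2.imread(pic)[y0:y1,x0:x1];i=cv2.resize(i,None,fx=f,fy=f,interpolation=cv2.INTER_CUBIC)
    P=lambda p:tuple(int(round(v)) for v in ((proj(name,p)-[x0,y0]+.5)*f))
    def line(a,b,c): cv2.line(i,P(a),P(b),c,1,cv2.LINE_AA)
    e=pin-yb*d; e2=e-yb*.055
    line(e+Z*.055,e+Z*.123,(0,0,255));line(e2+Z*.055,e2+Z*.123,(0,0,255));line(e+Z*.116,e2+Z*.116,(0,255,255))
    line(pin+Z*.055,pin+Z*.091,(0,0,255))
    for r,z in((.022,.055),):
        q=[P(pin+Z*z+r*(np.cos(a)*xb+np.sin(a)*yb)) for a in np.linspace(0,6.3,40)]
        cv2.polylines(i,[np.array(q)],False,(0,255,0),1)
    for q,zz in((e,.055),(e2,.055),(e,.123),(e2,.123)):
        k=[P(q+Z*zz+.007*(np.cos(a)*xb+np.sin(a)*yb)) for a in np.linspace(0,6.3,20)]
        cv2.polylines(i,[np.array(k)],False,(0,255,0),1)
    return i
a=ov("top","pics/top0.png",285,185,385,230,8,.135)
b=ov("side","pics/side0.png",290,220,390,255,8,.135)
cv2.imwrite("pics/ov.png",np.vstack([a,b])[:600])
```

```text
(no output)
```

View pics/ov.png

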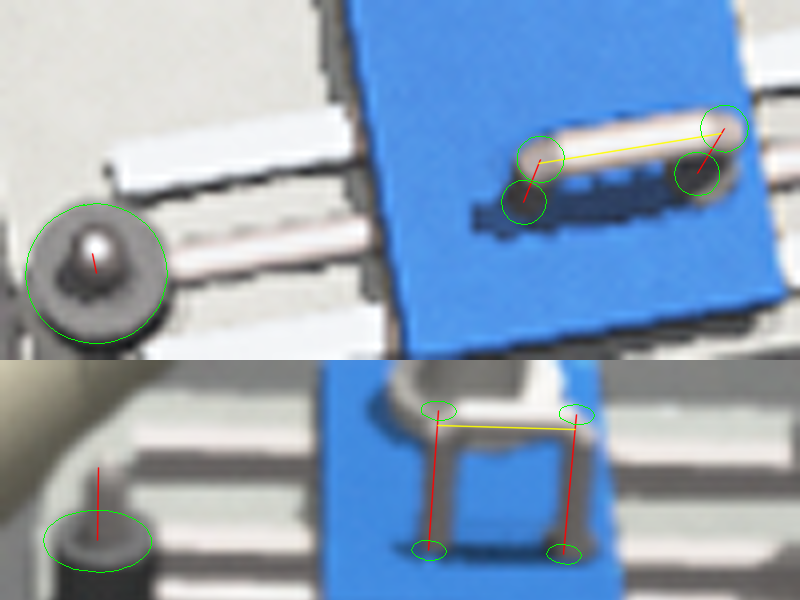

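The overlay puts the pin about right, with the eye 135–137 mm from it at the start. I'll use one enhanced montage of the scale strip to look for the pointer.

Run:
```python
from h import *
import cv2
th=np.radians(10.43);xb=np.array([np.cos(th),np.sin(th),0]);yb=np.array([-np.sin(th),np.cos(th),0]);Z=np.array([0,0,1.])
pin=np.array([.4955,.1332,0])
# rectify strip: u along -yb (80..190mm from pin) 7px/mm ; v: xb from 0.115..0.185 at z
z=.03;f=7
src=[];dst=[]
for a,b in((.08,.18),(.19,.18),(.19,.145),(.08,.145)):
    src.append(proj("top",pin-yb*a+xb*b+Z*z));dst.append([(a-.08)*1e3*f,(.18-b)*1e3*4.2])
H=cv2.getPerspectiveTransform(np.float32(src),np.float32(dst))
out=[]
for n in("top0","top1","top2"):
    w=cv2.warpPerspective(cv2.imread(f"pics/{n}.png"),H,(770,147),flags=cv2.INTER_CUBIC)
    w=np.clip((w.astype(float)-110)*1.75,0,255).astype(np.uint8)
    for k in range(0,111,10): cv2.line(w,(k*f,140),(k*f,147),(0,0,255),1)
    out.append(w)
print(src); out.append(np.clip(128+(out[2].astype(int)-out[0])//2,0,255).astype(np.uint8))
cv2.imwrite("pics/strip.png",np.vstack(out))
```

```text
[array([316.09543948, 147.4609297 ]), array([357.97314169, 140.62818849]), array([360.36426643, 153.57171795]), array([318.35605752, 160.44888388])]
```

View pics/strip.png

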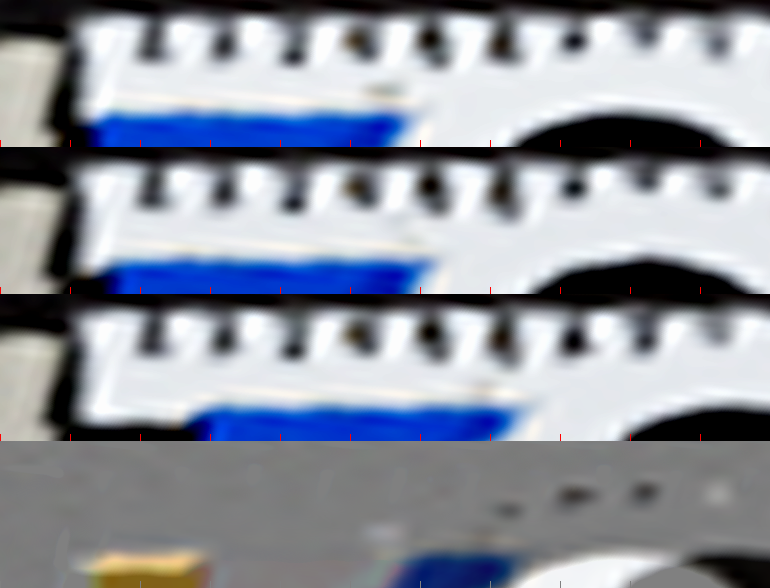

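Run:
```python
from h import *
import plant; s=plant.get_state();p=s["position"]
a=[*p,-17.7]
b=[p[0],p[1],.21,-17.7]
w=[tuple(a)]*3+lin(a,b,2)+lin(b,[.5275,-.0414,.205,-79.6],10)+lin([.5275,-.0414,.205,-79.6],[.5275,-.0414,.108,-79.6],5)
plan(w,0)
```

```text
[[0.3, 0, 0.1, 0, 0, 0, 0], [0, 0, 0, 0, 0, 0, 0], [0, 0, 0, 0, 0, 0, 0], [0, 0, 0, 0, 0, -28, 0], [0, 0, 0, 0, 0, -28, 0]]
[[0, 0, 6.2, 12, -3, 1, 0], [0, 0, 6.2, 12, -5, 0, 0], [0, 0, 6.2, 11, -6, 1, 0], [0, 0, 6.2, 10, -7, 0, 0], [0, 0, 6.2, 9, -8, 1, 0]]
[[0, 0, 6.2, 9, -9, 0, 0], [0, 0, 6.2, 7, -10, 1, 0], [0, 0, 6.2, 7, -11, 0, 0], [0, 0, 6.1, 5, -12, 1, 0], [0, 0, 6.2, 4, -12, 0, 0]]
[[0, 0, 0, 0, 1, 19, 0], [0, 0, 0, 0, 0, 20, 0], [0, 0, 0, 0, -1, 19, 0], [0, 0, 0, 0, 0, 20, 0], [0, 0, 0, 0, 0, 19, 0]]
end [ 0.52745188 -0.04090678  0.10806002] -79.56973116565311
```

Request:
apply_moves([
  [0, 0, 0, 0, 0, 0, 0],
  [0, 0, 0, 0, 0, 0, 0],
  [0, 0, 0, 0, 0, 0, 0],
  [0, 0, 0, 0, 0, -28, 0],
  [0, 0, 0, 0, 0, -28, 0],
])

```text
time: 5.58
position: [0.5201, -0.1675, 0.2077]
tool_rot: [0.808, 0.59, -0.002, -0.002]
contact_force: [0.8, 0.3, 0.9]
gripper_width: 0.0555
gripper_force: 0.0
```

Request:
apply_moves([
  [0, 0, 6.2, 12, -3, 0, 0],
  [0, 0, 6.2, 12, -5, 0, 0],
  [0, 0, 6.2, 11, -6, 0, 0],
  [0, 0, 6.2, 10, -7, 0, 0],
  [0, 0, 6.2, 9, -8, 0, 0],
])

```text
time: 6.0
position: [0.523, -0.1054, 0.2095]
tool_rot: [0.937, 0.35, -0.0, -0.0]
contact_force: [-0.6, -0.2, -0.0]
gripper_width: 0.087
gripper_force: 0.0
```

Request:
apply_moves([
  [0, 0, 6.2, 9, -9, 0, 0],
  [0, 0, 6.2, 7, -10, 0, 0],
  [0, 0, 6.2, 7, -11, 0, 0],
  [0, 0, 6.2, 5, -12, 0, 0],
  [0, 0, 6.2, 4, -12, 0, 0],
])

```text
time: 6.42
position: [0.525, -0.0417, 0.2095]
tool_rot: [0.996, 0.087, -0.0, -0.0]
contact_force: [-0.4, -0.2, 0.0]
gripper_width: 0.0875
gripper_force: 0.0
```

Run:
```python
from h import *
import plant; s=plant.get_state();p=s["position"]
a=[*p,yaw(Ro.from_quat(s["tool_rot"]))];print(a,s["gripper_width"])
plan(lin(a,[.5275,-.0414,.106,-79.6],5),0)
```

```text
[np.float64(0.5249988332106077), np.float64(-0.041747156950344415), np.float64(0.20947113949336071), np.float64(-80.04236723381355)] 0.08748622503852953
[[0, 0, -0.1, 1, 0, 21, 0], [0, 0, -0.1, 0, 0, 20, 0], [0, 0, -0.1, 1, 0, 21, 0], [0, 0, -0.1, 0, 0, 21, 0], [0, 0, 0, 1, 0, 20, 0]]
end [ 0.52787301 -0.04120385  0.10646899] -79.6423673252747
```

Request:
apply_moves([
  [0, 0, 0, 1, 0, 21, 0],
  [0, 0, 0, 0, 0, 20, 0],
  [0, 0, -0.4, 1, 0, 21, 0],
  [0, 0, 0, 0, 0, 21, 0],
  [0, 0, 0, 1, 0, 20, 0],
], force=5)

```text
time: 6.83
position: [0.5278, -0.0418, 0.1054]
tool_rot: [0.996, 0.093, -0.0, -0.0]
contact_force: [0.2, -0.7, -0.2]
gripper_width: 0.0876
gripper_force: 0.0
```

Request:
apply_moves([
  [0, 0, 0, 0, 0, 0, 0.14],
  [0, 0, 0, 0, 0, 0, 0.14],
  [0, 0, 0, 0, 0, 0, 0.18],
  [0, 0, 0, 0, 0, 0, 0.18],
])

```text
time: 7.17
position: [0.5291, -0.0418, 0.1087]
tool_rot: [0.996, 0.093, 0.001, 0.0]
contact_force: [-0.5, 0.1, 0.8]
gripper_width: 0.0721
gripper_force: 0.0
```

Request:
apply_moves([
  [0, 0, 0, 0, 0, 0, 0.3],
  [0, 0, 0, 0, 0, 0, 0.3],
  [0, 0, 0, 0, 0, 0, 0.3],
])

```text
time: 7.42
position: [0.5291, -0.0418, 0.1085]
tool_rot: [0.996, 0.093, 0.001, 0.0]
contact_force: [0.3, -0.6, 5.6]
gripper_width: 0.0692
gripper_force: 5.0
```

Run:
```python
from h import *
import plant; s=plant.get_state();p=s["position"]
print(p,yaw(Ro.from_quat(s["tool_rot"])),s["gripper_width"],s["gripper_force"],s["contact_force"])
```

```text
[ 0.52911961 -0.04177447  0.10845323] -79.30018276528851 0.06920007587422118 5.001846081577241 [ 0.33526858 -0.64875506  5.57206293]
```

Run:
```python
from h import *
import plant; s=plant.get_state();p=s["position"]
a=[*p,-79.3];b=[*p[:2],.15,-79.3];c=[.4955,.1332,.15,-79.6]
plan([tuple(a)]*2+lin(a,b,2)+lin(b,c,6)+lin(c,[*c[:2],.081,-79.6],3),.1)
```

```text
[[0.1, -0.2, 0, 0, 0, 0, 0.1], [0, 0, 0, 0, 0, 0, 0.1], [0, 0, 0, 0, 0, -21, 0.1], [0, 0, 0, 0, 0, -21, 0.1], [0, 0, 0, 0, -30, 0, 0.1]]
[[0, 0, 0.1, 0, -29, 0, 0.1], [0, 0, 0, 0, -30, 0, 0.1], [0, 0, 0.1, -1, -30, 1, 0.1], [0, 0, 0, 0, -29, 0, 0.1], [0, 0, 0.1, 0, -30, 0, 0.1]]
[[0, 0, 0, 0, 0, 23, 0.1], [0, 0, 0, 0, 0, 23, 0.1], [0, 0, 0, 0, 0, 23, 0.1]]
end [0.49537105 0.13301362 0.08054097] -79.60008097418167
```

Request:
apply_moves([
  [0, 0, 0, 0, 0, 0, 0.1],
  [0, 0, 0, 0, 0, 0, 0.1],
  [0, 0, 0, 0, 0, -21, 0.1],
  [0, 0, 0, 0, 0, -21, 0.1],
  [0, 0, 0, 0, -30, 0, 0.5],
])

```text
time: 7.83
position: [0.5245, -0.0151, 0.1524]
tool_rot: [0.996, 0.091, 0.003, 0.002]
contact_force: [0.6, 0.7, 0.9]
gripper_width: 0.0752
gripper_force: 0.0
```

Request:
apply_moves([
  [0, 0, 0.3, 0, -29, 0, 0.5],
  [0, 0, 0, 0, -30, 0, 0.5],
  [0, 0, 0, -1, -30, 0, 0.5],
  [0, 0, 0, 0, -29, 0, 0.5],
  [0, 0, 0, 0, -30, 0, 0.5],
])

```text
time: 8.25
position: [0.4941, 0.1346, 0.1482]
tool_rot: [0.996, 0.091, -0.0, -0.0]
contact_force: [0.8, 0.5, -1.0]
gripper_width: 0.0449
gripper_force: 0.0
```

Request:
apply_moves([
  [0, 0, 0, 0, 0, 22, 0.5],
  [0, 0, 0, 0, 0, 23, 0.5],
  [0, 0, 0, 0, 0, 23, 0.5],
  [0, 0, 0, 0, 0, 0, 0.7],
  [0, 0, 0, 0, 0, 0, 0.85],
])

```text
time: 8.67
position: [0.4938, 0.1332, 0.0794]
tool_rot: [0.996, 0.091, -0.002, 0.0]
contact_force: [0.4, 0.4, 0.9]
gripper_width: 0.034
gripper_force: 0.0
```

Request:
apply_moves([
  [0, 0, 0, 0, 0, 0, 0.85],
  [0, 0, 0, 0, 0, 0, 0.85],
  [0, 0, 0, 0, 0, 0, 0.85],
  [0, 0, 0, 0, 0, 0, 0.85],
])

```text
time: 9.0
position: [0.496, 0.1315, 0.0823]
tool_rot: [0.996, 0.09, 0.001, 0.002]
contact_force: [1.0, -6.6, 0.5]
gripper_width: 0.0178
gripper_force: 5.0
```

Run:
```python
from h import *
import plant; s=plant.get_state();p=s["position"]
print(s["time"],p,yaw(Ro.from_quat(s["tool_rot"])),s["gripper_width"],s["gripper_force"],s["contact_force"])
th=np.radians(10.43);print((p[:2]-np.array([.5291,-.0418]))@[-np.sin(th),np.cos(th)]-.0275)
```

```text
9.0 [0.49595495 0.13153042 0.08231196] -79.67690102780699 0.017772502752368743 4.999741345527582 [ 0.96607745 -6.57880681  0.4727145 ]
0.1489668367294812
```

Request:
apply_moves([
  [0, 0, 0, 0, 2, 0, 0.85],
  [0, 0, 0, 0, 0, 0, 0.85],
  [0, 0, 0, 0, 0, 0, 0.85],
])

```text
time: 9.25
position: [0.496, 0.1314, 0.0822]
tool_rot: [0.996, 0.091, 0.001, -0.0]
contact_force: [0.5, -1.6, 4.8]
gripper_width: 0.0175
gripper_force: 5.0
```

Run:
```python
from h import *
import plant; s=plant.get_state();p=s["position"]
print(s["time"],p,s["gripper_width"],s["gripper_force"],s["contact_force"])
```

```text
9.25 [0.49597883 0.13141971 0.08223355] 0.017522289680870305 5.000238011270994 [ 0.54595427 -1.55082234  4.77522695]
```

The touches put the pin at y=0.1314 and the eye leg 148.8 mm from it, so the carriage is at about 0.0438, within tolerance. Now for the link.

Run:
```python
from h import *
import plant; s=plant.get_state();p=s["position"]
a=[*p,-79.6];b=[*p[:2],.13,-79.6];c=[.4974,.378,.12,-64.7]
plan([tuple(a)]*1+lin(a,b,2)+lin(b,c,8)+[tuple(c)],.0)
```

```text
[[0, -0.1, 0, 0, 0, 0, 0], [0, 0, 0, 0, 0, -24, 0], [0, 0, 0, 0, 0, -24, 0], [0, 0, -1.9, 6, -30, 1, 0], [0, 0, -1.8, 7, -30, 2, 0]]
[[0, 0, -1.9, 7, -30, 1, 0], [0, 0, -1.9, 9, -30, 1, 0], [0, 0, -1.8, 9, -29, 2, 0], [0, 0, -1.9, 11, -29, 1, 0], [0, 0, -1.8, 12, -29, 1, 0]]
[[0, 0, -1.9, 12, -28, 1, 0], [0, 0, 0, 0, 0, 0, 0]]
end [0.49740878 0.37813898 0.12030183] -64.71205595562297
```

Request:
apply_moves([
  [0, 0, 0, 0, 0, 0, 0],
  [0, 0, 0, 0, 0, -24, 0],
  [0, 0, 0, 0, 0, -24, 0],
  [0, 0, -1.9, 6, -30, 1, 0],
  [0, 0, -1.8, 7, -30, 2, 0],
])

```text
time: 9.67
position: [0.4974, 0.1929, 0.1282]
tool_rot: [0.993, 0.122, 0.002, -0.0]
contact_force: [0.2, 0.4, 0.2]
gripper_width: 0.0475
gripper_force: 0.0
```

Request:
apply_moves([
  [0, 0, -1.9, 7, -30, 1, 0],
  [0, 0, -1.9, 9, -30, 1, 0],
  [0, 0, -1.8, 9, -29, 2, 0],
  [0, 0, -1.9, 11, -29, 1, 0],
  [0, 0, -1.8, 12, -29, 1, 0],
])

```text
time: 10.08
position: [0.4962, 0.3492, 0.1192]
tool_rot: [0.979, 0.204, -0.0, 0.0]
contact_force: [0.2, 0.2, 0.8]
gripper_width: 0.0811
gripper_force: 0.0
```

Request:
apply_moves([
  [0, 0, -1.9, 12, -28, 1, 0],
  [0, 0, 0, 0, 0, 0, 0],
  [0, 0, 0, 0, 0, 0, 0],
])

```text
time: 10.33
position: [0.4958, 0.3793, 0.1176]
tool_rot: [0.975, 0.22, -0.001, 0.0]
contact_force: [-0.0, 0.7, -0.6]
gripper_width: 0.0876
gripper_force: 0.0
```

Run:
```python
from h import *
import plant; s=plant.get_state();p=s["position"]
a=[*p,yaw(Ro.from_quat(s["tool_rot"]))];print(a)
plan(lin(a,[.4974,.378,.048,-64.7],4),0)
```

```text
[np.float64(0.49581161646582883), np.float64(0.37929313849042035), np.float64(0.1175791807851107), np.float64(-64.55505492475262)]
[[0, 0.1, 0, 0, 0, 17, 0], [0, 0, 0.1, 0, 1, 18, 0], [0, 0, 0, 1, 0, 17, 0], [0, 0, 0, 0, 1, 18, 0]]
end [0.49755595 0.37788052 0.04757987] -64.65505493028945
```

Request:
apply_moves([
  [0, 0, 0, 0, 0, 17, 0],
  [0, 0, 0, 0, 1, 18, 0],
  [0, 0, 0, 1, 0, 17, 0],
  [0, 0, 0, 0, 1, 18, 0],
  [0, 0, 0, 0, 0, 0, 0.4],
], force=35)

```text
time: 10.75
position: [0.4967, 0.374, 0.0441]
tool_rot: [0.976, 0.218, -0.003, 0.002]
contact_force: [0.8, -0.8, -0.3]
gripper_width: 0.0839
gripper_force: 0.0
```

Request:
apply_moves([
  [0, 0, 0, 0, 0, 0, 0.5],
  [0, 0, 0, 0, 0, 0, 0.9],
  [0, 0, 0, 0, 0, 0, 0.9],
  [0, 0, 0, 0, 0, 0, 0.9],
  [0, 0, 0, 0, 0, 0, 0.9],
])

```text
time: 11.17
position: [0.4989, 0.377, 0.05]
tool_rot: [0.976, 0.219, 0.001, -0.0]
contact_force: [-0.8, -1.1, -1.0]
gripper_width: 0.0511
gripper_force: 0.0
```

Request:
apply_moves([
  [0, 0, 0, 0, 0, 0, 0.9],
  [0, 0, 0, 0, 0, 0, 0.9],
  [0, 0, 0, 0, 0, 0, 0.9],
  [0, 0, 0, 0, 0, 0, 0.9],
])

```text
time: 11.5
position: [0.4982, 0.3771, 0.0487]
tool_rot: [0.976, 0.219, 0.0, -0.0]
contact_force: [0.2, 1.6, 0.2]
gripper_width: 0.0248
gripper_force: 0.9
```

Run:
```python
from h import *
import plant; s=plant.get_state();p=s["position"]
a=[*p,yaw(Ro.from_quat(s["tool_rot"]))];print(a,s["gripper_width"],s["gripper_force"],s["contact_force"],s["moment"])
```

```text
[np.float64(0.4982142525374185), np.float64(0.3771088032262417), np.float64(0.0487278192744851), np.float64(-64.68239884423937)] 0.024794016891912612 0.8856725692749023 [0.16702277 1.64794425 0.22120232] [ 0.25141469  0.22804831 -0.0156208 ]
```

Run:
```python
from h import *
import plant; s=plant.get_state();p=s["position"]
a=[*p,-64.7];b=[*p[:2],.128,-64.7];c=[.4776,.0762,.128,-18]
plan([tuple(a)]*2+lin(a,b,3)+lin(b,c,14)+[tuple(c)],.9)
```

```text
[[0, 0, 0, 0, 0, 0, 0.9], [0, 0, 0, 0, 0, 0, 0.9], [0, 0, 0, 0, 0, -26, 0.9], [0, 0, 0, 0, 0, -27, 0.9], [0, 0, 0, 0, 0, -26, 0.9]]
[[0, 0, -3.3, -11, 19, 0, 0.9], [0, 0, -3.4, -11, 18, 0, 0.9], [0, 0, -3.3, -13, 17, 0, 0.9], [0, 0, -3.3, -13, 17, 0, 0.9], [0, 0, -3.4, -15, 16, 0, 0.9]]
[[0, 0, -3.3, -15, 15, 0, 0.9], [0, 0, -3.3, -17, 14, 0, 0.9], [0, 0, -3.4, -17, 13, 0, 0.9], [0, 0, -3.3, -18, 12, 0, 0.9], [0, 0, -3.3, -18, 11, 0, 0.9]]
[[0, 0, -3.4, -19, 10, 0, 0.9], [0, 0, -3.3, -20, 9, 0, 0.9], [0, 0, -3.3, -20, 8, 0, 0.9], [0, 0, -3.4, -21, 6, 0, 0.9], [0, 0, 0, 0, 0, 0, 0.9]]
end [0.47750091 0.07587814 0.12750801] -17.982395458390084
```

Request:
apply_moves([
  [0, 0, 0, 0, 0, 0, 0.9],
  [0, 0, 0, 0, 0, 0, 0.9],
  [0, 0, 0, 0, 0, -26, 0.9],
  [0, 0, 0, 0, 0, -27, 0.9],
  [0, 0, 0, 0, 0, -26, 0.9],
], force=45)

```text
time: 11.92
position: [0.4978, 0.3761, 0.127]
tool_rot: [0.976, 0.219, -0.001, 0.001]
contact_force: [0.2, 0.4, -2.1]
gripper_width: 0.0234
gripper_force: 44.9
```

Request:
apply_moves([
  [0, 0, -3.3, -11, 19, 0, 0.9],
  [0, 0, -3.4, -11, 18, 0, 0.9],
  [0, 0, -3.3, -13, 17, 0, 0.9],
  [0, 0, -3.3, -13, 17, 0, 0.9],
  [0, 0, -3.4, -15, 16, 0, 0.9],
])

```text
time: 12.33
position: [0.4905, 0.268, 0.1267]
tool_rot: [0.933, 0.36, -0.001, 0.0]
contact_force: [-0.2, 0.7, -2.7]
gripper_width: 0.0241
gripper_force: 44.9
```

Request:
apply_moves([
  [0, 0, -3.3, -15, 15, 0, 0.9],
  [0, 0, -3.3, -17, 14, 0, 0.9],
  [0, 0, -3.4, -17, 13, 0, 0.9],
  [0, 0, -3.3, -18, 12, 0, 0.9],
  [0, 0, -3.3, -18, 11, 0, 0.9],
])

```text
time: 12.75
position: [0.4829, 0.1608, 0.1268]
tool_rot: [0.871, 0.491, -0.001, 0.0]
contact_force: [-0.7, 0.7, -3.1]
gripper_width: 0.0236
gripper_force: 44.9
```

Request:
apply_moves([
  [0, 0, -3.4, -19, 10, 0, 0.9],
  [0, 0, -3.3, -20, 9, 0, 0.9],
  [0, 0, -3.3, -20, 8, 0, 0.9],
  [0, 0, -3.4, -21, 6, 0, 0.9],
  [0, 0, 0, 0, 0, 0, 0.9],
])

```text
time: 13.17
position: [0.4769, 0.0722, 0.1269]
tool_rot: [0.809, 0.588, -0.001, 0.001]
contact_force: [1.5, 0.0, -2.2]
gripper_width: 0.0239
gripper_force: 44.9
```

Request:
apply_moves([
  [0, 0, 0, 0, 0, 0, 0.9],
  [0, 0, 0, 0, 0, 0, 0.9],
])

```text
time: 13.33
position: [0.4774, 0.0758, 0.1272]
tool_rot: [0.809, 0.587, -0.0, -0.0]
contact_force: [-0.1, 0.8, -3.2]
gripper_width: 0.0239
gripper_force: 44.9
```

Run:
```python
from h import *
import plant,cv2; s=plant.get_state();p=s["position"]
a=[*p,yaw(Ro.from_quat(s["tool_rot"]))];print(a,s["gripper_width"],s["gripper_force"],s["contact_force"],s["moment"])
i=np.array(plant.get_image("top")[:,:,::-1]);k=np.array(plant.get_image("side")[:,:,::-1])
cv2.imwrite("pics/t3.png",i);cv2.imwrite("pics/s3.png",k)
w=np.radians(a[3]);rc=p+.058*np.array([-np.sin(w)*-1*-1,np.cos(w),0]) if 0 else p+.058*np.array([-np.sin(w),np.cos(w),0])
print("ring pred",rc)
o=np.hstack([cv2.resize(i[175:255,270:370],None,fx=4,fy=4,interpolation=cv2.INTER_CUBIC),cv2.resize(k[195:275,285:385],None,fx=4,fy=4,interpolation=cv2.INTER_CUBIC)])
for n,x0,y0,off in(("top",270,175,0),("side",285,195,400)):
    for z,c in((rc[2]-.013+.014,(0,0,255)),):
        q=[((proj(n,rc*[1,1,0]+[.022*np.cos(t),.022*np.sin(t),z])-[x0,y0]+.5)*4+[off,0]).astype(int) for t in np.linspace(0,6.3,40)]
        cv2.polylines(o,[np.array(q)],False,c,1)
cv2.imwrite("pics/m3.png",o)
```

```text
[np.float64(0.4773504972149993), np.float64(0.07576941288398947), np.float64(0.12716211794156188), np.float64(-18.065248508327173)] 0.02391317299215899 44.94888246059418 [-0.08614765  0.84993264 -3.22294844] [0.01444805 0.08805826 0.02459637]
ring pred [0.49533629 0.13091024 0.12716212]
```

View pics/m3.png

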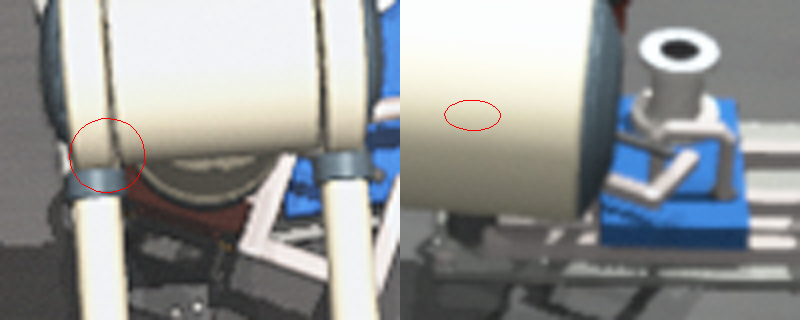

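The picture shows the hook beside the eye, clear of it on the robot side, with the gate facing the eye at about (650,150). The ring is hidden by the arm. I'll lower it with force checks.

Request:
apply_moves([
  [0, 0, 0, 0, 0, 9, 0.9],
  [0, 0, 0, 0, 0, 9, 0.9],
  [0, 0, 0, 0, 0, 6, 0.9],
  [0, 0, 0, 0, 0, 6, 0.9],
  [0, 0, 0, 0, 0, 0, 0.9],
])

```text
time: 13.85
position: [0.4765, 0.0757, 0.0953]
tool_rot: [0.809, 0.588, -0.001, -0.001]
contact_force: [-0.5, -0.1, -3.0]
gripper_width: 0.0234
gripper_force: 44.9
```

Run:
```python
from h import *
import plant; s=plant.get_state();print(s["position"],s["contact_force"],s["moment"])
```

```text
[0.47650618 0.0756781  0.09529266] [-0.54547035 -0.05590948 -2.96859693] [0.04008445 0.03223582 0.01966769]
```

Request:
apply_moves([
  [0, 0, 0, 0, 0, 8, 0.9],
  [0, 0, 0, 0, 0, 8, 0.9],
  [0, 0, 0, 0, 0, 6, 0.9],
  [0, 0, 0, 0, 0, 2, 0.9],
  [0, 0, 0, 0, 0, 0, 0.9],
])

```text
time: 14.27
position: [0.4771, 0.0755, 0.0726]
tool_rot: [0.809, 0.588, -0.001, -0.0]
contact_force: [0.2, -0.1, -2.8]
gripper_width: 0.0237
gripper_force: 44.9
```

Run:
```python
from h import *
import plant; s=plant.get_state();print(s["position"],s["contact_force"],s["moment"])
```

```text
[0.4770531  0.07546826 0.07259757] [ 0.18083927 -0.07707456 -2.75536687] [ 0.03223484  0.02279925 -0.01064002]
```

Request:
apply_moves([
  [0, 0, 0, 0, 0, 2, 0.9],
  [0, 0, 0, 0, 0, 2, 0.9],
  [0, 0, 0, 0, 0, 1, 0.9],
  [0, 0, 0, 0, 0, 0, 0.9],
])

```text
time: 14.6
position: [0.478, 0.0757, 0.0696]
tool_rot: [0.809, 0.588, 0.001, 0.0]
contact_force: [-0.5, 1.1, 0.0]
gripper_width: 0.0233
gripper_force: 44.9
```

Run:
```python
from h import *
import plant; s=plant.get_state();print(s["position"],s["contact_force"],s["moment"])
```

```text
[0.47800734 0.07567353 0.06961775] [-0.50468026  1.1414535   0.02833422] [-0.09707948  0.20467855 -0.00873228]
```

The weight came off the gripper at z=0.0696, as expected on the shoulder. Now I swing it about the pin.

Request:
apply_moves([
  [0, 0, -2, 0, 2, 0, 0.9],
  [0, 0, -2, 0, 2, 0, 0.9],
  [0, 0, -2, 0, 2, 0, 0.9],
  [0, 0, -2, 0, 2, 0, 0.9],
  [0, 0, -2, 0, 2, 0, 0.9],
])

```text
time: 15.02
position: [0.4867, 0.0727, 0.0692]
tool_rot: [0.754, 0.656, -0.001, -0.0]
contact_force: [-7.3, -1.8, 3.6]
gripper_width: 0.0237
gripper_force: 45.1
```

Request:
apply_moves([
  [0, 0, -2, 0, 2, 0, 0.9],
  [0, 0, -2, 0, 2, 0, 0.9],
  [0, 0, -2, 0, 2, 0, 0.9],
  [0, 0, 0, 0, 0, 0, 0.9],
])

```text
time: 15.35
position: [0.4929, 0.072, 0.0693]
tool_rot: [0.719, 0.695, -0.001, -0.0]
contact_force: [-3.2, 0.9, 2.3]
gripper_width: 0.0236
gripper_force: 45.0
```

Run:
```python
from h import *
import plant; s=plant.get_state();p=s["position"];a=yaw(Ro.from_quat(s["tool_rot"]));w=np.radians(a)
print(p,a,"ring",p[:2]+.058*np.array([-np.sin(w),np.cos(w)]),s["contact_force"],s["moment"])
```

```text
[0.4928709  0.0720215  0.06928887] -1.949543552359136 ring [0.49484403 0.12998793] [-3.22847175  0.91799041  2.32199935] [-0.17194426  0.53936118 -0.33713566]
```

Request:
apply_moves([
  [0, 0, -2, 0, 2, 0, 0.9],
  [0, 0, -2, 0, 2, 0, 0.9],
  [0, 0, -2, 0, 2, 0, 0.9],
  [0, 0, 0, 0, 0, 0, 0.9],
])

```text
time: 15.68
position: [0.499, 0.0723, 0.0693]
tool_rot: [0.682, 0.732, -0.0, -0.0]
contact_force: [-4.4, 0.7, 2.1]
gripper_width: 0.0236
gripper_force: 45.0
```

Request:
apply_moves([
  [0, 0, -2, 0, 2, 0, 0.9],
  [0, 0, -2, 0, 2, 0, 0.9],
  [0, 0, -2, 0, 2, 0, 0.9],
  [0, 0, -1, 0, 1, 0, 0.9],
  [0, 0, 0, 0, 0, 0, 0.9],
])

```text
time: 16.1
position: [0.5068, 0.0737, 0.0693]
tool_rot: [0.636, 0.772, 0.001, 0.001]
contact_force: [-0.4, 2.0, 1.0]
gripper_width: 0.0236
gripper_force: 44.9
```

Run:
```python
from h import *
import plant; s=plant.get_state();p=s["position"];a=yaw(Ro.from_quat(s["tool_rot"]));w=np.radians(a)
print(p,a,"ring",p[:2]+.058*np.array([-np.sin(w),np.cos(w)]),s["contact_force"],s["moment"])
```

```text
[0.50684137 0.07367802 0.0693023 ] 11.044681007351759 ring [0.49573006 0.13060375] [-0.37797589  1.96140985  0.96753822] [ 0.11068772 -0.12845288  0.19087768]
```

Request:
apply_moves([
  [0, 0, -1, 0, 1, 0, 0.9],
  [0, 0, 0, 0, 0, 0, 0.9],
  [0, 0, 0, 0, 0, 0, 0.9],
])

```text
time: 16.35
position: [0.5077, 0.0734, 0.0691]
tool_rot: [0.629, 0.777, 0.0, 0.001]
contact_force: [-0.1, 0.3, 2.6]
gripper_width: 0.0235
gripper_force: 44.9
```

Run:
```python
from h import *
import plant,cv2; s=plant.get_state();p=s["position"];a=yaw(Ro.from_quat(s["tool_rot"]))
print(p,a,s["contact_force"],s["moment"])
```

```text
[0.50767767 0.07339161 0.06914044] 11.990434179388101 [-0.05247671  0.25733627  2.62168788] [-0.13324611 -0.11720524 -0.03523989]
```

Request:
apply_moves([
  [0, 0, 0, 0, 0, 0, 0.3],
  [0, 0, 0, 0, 0, 0, 0.3],
  [0, 0, 0, 0, 0, 0, 0.3],
  [0, 0, 0, 0, 0, 0, 0.3],
  [0, 0, 0, 0, 0, 0, 0.3],
])

```text
time: 16.77
position: [0.5071, 0.0735, 0.0684]
tool_rot: [0.629, 0.777, -0.0, -0.0]
contact_force: [0.1, 0.1, -0.7]
gripper_width: 0.0535
gripper_force: 0.0
```

Request:
apply_moves([
  [0, 0, 0, 0, 0, -15, 0.3],
  [0, 0, 0, 0, 0, -30, 0.3],
  [0, 0, 0, 0, 0, -35, 0.3],
  [0, 0, 0, 0, 0, -35, 0.3],
  [0, 0, 0, 40, 0, 0, 0.3],
])

```text
time: 17.18
position: [0.5025, 0.1087, 0.1919]
tool_rot: [0.632, 0.775, 0.003, 0.005]
contact_force: [1.7, 0.6, 0.9]
gripper_width: 0.0616
gripper_force: 0.0
```

Request:
apply_moves([
  [0, 0, 0, 40, 0, 0, 0.3],
  [0, 0, 0, 40, 0, 0, 0.3],
  [0, 0, 0, 40, 0, 0, 0.3],
  [0, 0, 0, 40, 0, 0, 0.3],
  [0, 0, 0, 40, 0, 0, 0.3],
])

```text
time: 17.6
position: [0.4565, 0.31, 0.1837]
tool_rot: [0.629, 0.777, 0.0, 0.0]
contact_force: [0.5, -0.7, -1.1]
gripper_width: 0.0615
gripper_force: 0.0
```

Request:
apply_moves([
  [0, 0, 0, 40, 0, 0, 0.3],
  [0, 0, 0, 40, 0, 0, 0.3],
  [0, 0, 0, 0, 0, 0, 0.3],
])

```text
time: 17.85
position: [0.4379, 0.3922, 0.1825]
tool_rot: [0.627, 0.779, 0.0, -0.001]
contact_force: [-0.1, -0.5, 0.0]
gripper_width: 0.0613
gripper_force: 0.0
```

Run:
```python
from h import *
import plant,cv2
s=plant.get_state();print(s["position"],s["contact_force"])
i=np.array(plant.get_image("top")[:,:,::-1]);k=np.array(plant.get_image("side")[:,:,::-1])
cv2.imwrite("pics/t4.png",i);cv2.imwrite("pics/s4.png",k)
th=np.radians(10.43);xb=np.array([np.cos(th),np.sin(th)]);yb=np.array([-np.sin(th),np.cos(th)])
# carriage shift relative to top2 via hole centre
for f in("top2","t4"):
    g=cv2.imread(f"pics/{f}.png")[140:190,335:380].max(2)<90
    n,l,st,c=cv2.connectedComponentsWithStats(g.astype(np.uint8));
    for j in range(1,n):
        if 80<st[j,4]<260: print(f,c[j]+[335,140],st[j,4])
cv2.imwrite("pics/m4.png",np.vstack([cv2.resize(i[180:240,280:400],None,fx=6,fy=6,interpolation=cv2.INTER_CUBIC)[:, :720],cv2.resize(k[215:255,285:405],None,fx=6,fy=6,interpolation=cv2.INTER_CUBIC)]))
```

```text
[0.43787608 0.39220807 0.18250847] [-0.10435333 -0.49232152  0.03492046]
top2 [358.91780822 158.16438356] 146
t4 [359.         158.13194444] 144
```

I've used all ten picture views, so I'll check the result numerically against the link's model.

Run:
```python
from h import *
import cv2
i=cv2.imread("pics/t4.png").astype(int)
def smp(p):
    u,v=proj("top",p);return cv2.getRectSubPix(i.astype(np.float32).astype(np.uint8),(1,1),(float(u),float(v)))[0,0]
off=np.array([0,.0014])   # camera reads y about 1.4 mm high
pin=np.array([.496,.1312])+off
def W(x,y,z,a): c,s=np.cos(a),np.sin(a); return [pin[0]+c*x-s*y,pin[1]+s*x+c*y,z]
best=[]
for deg in np.arange(272,290,.5):
    a=np.radians(deg);v=[]
    for x,y in [(x,-21) for x in range(95,177,6)]+[(170,y) for y in range(-20,46,6)]+[(98,y) for y in range(-20,40,6)]+[(x,0) for x in range(30,90,6)]:
        v.append(smp(W(x/1e3,y/1e3,.069,a)).min())
    best.append((np.mean(v),deg))
best.sort(reverse=True);print(best[:4])
a=np.radians(best[0][1])
print("gate line (shut)",[smp(W((150+x)/1e3,.043,.067,a)).tolist() for x in range(-36,8,7)])
print("beside, y=33",[smp(W((150+x)/1e3,.031,.064,a)).tolist() for x in range(-36,8,7)])
for g in(.3,.6,1.0): print("open",g,[smp(W((105+r*np.cos(g))/1e3,(43-r*np.sin(g))/1e3,.067,a)).tolist() for r in range(15,53,9)])
s=np.array([np.cos(np.radians(280.43)),np.sin(np.radians(280.43))])
e=np.array(s)*.149;c,sn=np.cos(a),np.sin(a);print("eye in hook_seat frame",(c*e[0]+sn*e[1])-.15,-sn*e[0]+c*e[1])
```

```text
[(np.float64(233.0), np.float64(280.0)), (np.float64(232.77777777777777), np.float64(281.5)), (np.float64(232.73333333333332), np.float64(281.0)), (np.float64(232.7111111111111), np.float64(282.0))]
gate line (shut) [[110, 111, 113], [119, 119, 121], [103, 103, 105], [112, 109, 111], [97, 97, 100], [102, 102, 105], [103, 89, 86]]
beside, y=33 [[228, 144, 81], [227, 144, 79], [228, 143, 80], [227, 143, 79], [229, 146, 81], [224, 139, 75], [227, 143, 80]]
open 0.3 [[74, 57, 47], [214, 131, 75], [229, 144, 79], [227, 144, 80], [226, 141, 78]]
open 0.6 [[218, 136, 76], [227, 141, 78], [225, 139, 77], [227, 143, 80], [199, 128, 80]]
open 1.0 [[228, 144, 81], [227, 143, 78], [229, 145, 80], [227, 141, 77], [218, 135, 75]]
eye in hook_seat frame -0.0010041961004933764 0.0011182219546061814
```

```bash
python3 -c "
from plant import *
print(sign_off())"
```

```text
the job is handed in; nothing more can be done
None
```

I've handed the job in: the link lies with its ring on the pin and the eye inside the hook with the gate shut, but the pointer was hidden behind the stub, so I set the carriage by touch at about 0.0438 m (allowed 0.0425–0.0475). The hand-in gave no verdict.

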